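# Change over to the next flip-cap sample tube

## Task

Three flip-cap sample tubes stand in the rack and one of the two tall slim ones has been left open: press its cap fully shut, then put the used scoop in the open-topped discard bin, wholly below the rim, and only after that flick the short stout tube's cap open, past upright, so that it stays open. Leave the other tall tube shut, and do not shift the bottle, the pipette or the beaker.

Things in the scene. Friction and masses are not known exactly. Their poses are not given: they have to be found in the camera images.
- rack: Aluminium tube rack, 90 mm (x) by 300 mm (y), fixed to the bench; end plates and rails reach 70 mm high. Origin: centre of its underside. The three tubes stand in a row along its y, 100 mm apart, in any order.
- tall_tube: The tall slim tube that has been left open, a sample tube, round, 40 mm in diameter, 125 mm high without its cap, standing upright and clamped fast in the rack (it cannot be moved or pulled out). Origin: centre of its underside, z up, x from the tab's side to the hinge side. Its cap is a disc 44 mm across and 10 mm thick, its top at z = 135 mm when shut.
- tall_cap (a joint): Hinged flip cap of the open tall tube. 0 = shut flat on the tube, 1.57 = upright, 2.1 = leaning back against its stop; it has a stiff hinge and stays at whatever angle it is left. The hinge axis lies along the tube's y, at x = +24 mm, z = 128 mm in the tube's frame, on the side away from the robot. It starts between 1.7 and 2.05.
- tall_tab (a point): Middle of the thumb tab of the open tall tube's cap: a flat tab 14 mm wide and 6 mm thick that sticks out 26 mm past the cap's rim, across from the hinge; this point is 13 mm from the rim and 13 mm from the tab's end, midway in its thickness, 59 mm from the hinge axis. It moves with the cap; its own x points from the tab to the hinge.
- stout_tube: A short stout sample tube, round, 56 mm in diameter, 90 mm high without its cap, standing upright and clamped fast in the rack (it cannot be moved or pulled out). Origin: centre of its underside, z up, x from the tab's side to the hinge side. Its cap is a disc 60 mm across and 10 mm thick, its top at z = 100 mm when shut.
- stout_cap (a joint): Hinged flip cap of the short stout tube. 0 = shut flat on the tube, 1.57 = upright, 2.1 = leaning back against its stop; it has a stiff hinge and stays at whatever angle it is left. The hinge axis lies along the tube's y, at x = +32 mm, z = 93 mm in the tube's frame, on the side away from the robot. It starts shut.
- stout_tab (a point): Middle of the thumb tab of the stout tube's cap: a flat tab 14 mm wide and 6 mm thick that sticks out 26 mm past the cap's rim, across from the hinge; this point is 13 mm from the rim and 13 mm from the tab's end, midway in its thickness, 75 mm from the hinge axis. It moves with the cap; its own x points from the tab to the hinge.
- other_tube: The other tall slim tube, the same size as the open one but shut, to be left alone, a sample tube, round, 40 mm in diameter, 125 mm high without its cap, standing upright and clamped fast in the rack (it cannot be moved or pulled out). Origin: centre of its underside, z up, x from the tab's side to the hinge side. Its cap is a disc 44 mm across and 10 mm thick, its top at z = 135 mm.
- other_cap (a joint): Hinged flip cap of the other tall tube. 0 = shut flat on the tube, 1.57 = upright, 2.1 = leaning back against its stop; it has a stiff hinge and stays at whatever angle it is left. The hinge axis lies along the tube's y, at x = +24 mm, z = 128 mm in the tube's frame, on the side away from the robot. It starts shut and is to stay shut.
- scoop: The used scoop, pale plastic, 150 mm long and 40 g, lying on the bench beside the rack: a straight bar handle 12 mm wide and 10 mm thick from x = -65 to +40 mm, then a square open-topped bowl 45 mm long, 36 mm wide and 20 mm high to x = +85 mm. Origin: on its underside, near its balance point, with x along the handle to the bowl; grip the handle at x between -40 and +20 mm.
- scoop_bowl (a point): A point at the tip of the scoop's bowl, x = +83 mm, z = 10 mm in the scoop's frame.
- scoop_end (a point): A point at the end of the scoop's handle, x = -63 mm, z = 5 mm in the scoop's frame.
- bin: Discard bin: empty open-topped grey plastic box, 200 mm (its x) by 150 mm (its y), 75 mm high, walls 4 mm, inner floor about 4 mm up; fixed to the bench on the other side of the rack from the scoop. Origin: centre of its underside.
- bottle: Bystander: small white capped bottle, 52 mm in diameter, 85 mm high, standing; origin at the centre of its underside.
- pipette: Bystander: hand pipette 235 mm long, 26 mm wide, 25 mm high, lying in front of the rack along its own x; origin on its underside near its middle.
- beaker: Bystander: glass beaker, 72 mm across, 85 mm high, standing behind the rack; origin at the centre of its underside.
Things that resemble listed ones, but are neither listed nor needed, are in the scene too. Leave any green or pink look-alike of the scoop alone.

How it is judged:
By the outcome, as a careful person would: the job done as asked, in the order asked, and still so for the second after the job is handed in, with the robot touching nothing.
It also fails if it takes over 67 s, if anything falls off the work surface, if the arm or the gripper's body presses on something with over 40 N, if the wrist force passes 120 N, or if a joint passes its speed limit or range.

## Robot

A 7-joint arm with a two-finger parallel gripper is mounted at the origin on the work surface. World frame = base frame: x ahead of the robot, y to its left, z up, the work surface at z = 0. Lengths are in m, angles in rad, forces in N, time in s.
With the tool pointing down it reaches from about 0.375 to 0.925 m from the base axis. Payload 3.1 kg.
Tool frame: the origin (TCP) lies between the finger pads; the fingertips stand 19 mm ahead of it and the grasp point (between the pads) is the TCP; z points along the fingers, y is the line along which they close (so a half turn about z gives the same grasp; the last joint's range is limited). The gripper opens to 85 mm and grips with 20 to 120 N. Pads are 22 mm wide; open, the fingers measure 114 mm over their backs; the gripper's body (76 mm by 85 mm) begins 54 mm behind the grasp point. The pads swing forward as they close: fully open they stand 13 mm farther back than shut.
Start: joints at [-1.299, 0.383, 0.044, 1.598, -0.018, 1.161, -0.05], TCP at [0.235, 0.606, 0.25] pointing down, gripper open.
Joint ranges: [-2.61, 2.61], [-0.41, 2.15], [-1.48, 1.57], [0, 2.5], [-1.57, 4.71], [0.05, 1.97], [-2.85, 2.85]. Speed limits (rad/s): [2.79, 2.79, 3.14, 3.14, 3.14, 3.14, 3.14].

## Interface

Orientations are given as a unit quaternion [x, y, z, w].
In Python, from bench import move_ptp, movel, move_j, move_gripper, pause, inverse_kinematics, read_camera, camera_params, MotionError, sign_off, look_for, tip_of, read_time_s, read_qpos, read_joint_vel, read_effort, read_eef_pos, read_tcp_rot, read_ft_force, read_ft_torque, read_finger_gap, read_grasp_force gives the robot as it stands. Calls block until the motion is done:
- move_ptp(position, orientation): joint-space move of the TCP to a pose.
- movel(position, orientation=None, speed=0.15): straight line of the TCP; orientation=None keeps the orientation; speed is the mean speed in m/s.
- move_j(angles): joint-space move.
- move_gripper(opening, effort=None): finger opening in m; effort is the grip in N (None keeps the last); returns when the fingers have stopped.
- pause(seconds).
- inverse_kinematics(position, orientation): joint angles nearest the present ones, or None.
- read_camera(name): name is "scene" or "top"; returns the picture (420x560x3 uint8, red, green, blue); there is no depth.
- camera_params(name): a dict with "K" (3x3 intrinsics, pixels), "camera_from_world" (4x4, takes a point from world to camera coordinates). Camera axes: x right, y down, z forward; pixel columns grow to the right and rows downward; lengths in m; the calibration is good to about 2 mm. A picture is of the moment at which its call begins. camera_params takes no time and is no camera call.
A pose or a line that the arm cannot do raises MotionError and nothing moves.
- sign_off(): hands the job in; it is judged then, once.
Trained networks look in the newest picture that a camera, given by its name, has taken for a name from the list of things; names that differ only in an ending like _2 or _b are one class to them, and where a whole thing is asked for, a point or a joint stands for the part that bears it (a point fixed in the world has none). Each returns a list of dicts, best first, with "confidence" (0 to 1); they miss things now and then, are a little off and sometimes report something else, mostly with a low value. They report only what shows in the picture. A call takes as long as a camera call. They do not tell look-alikes from the thing itself.
- look_for(camera, name): "at" ([column, row] in pixels, amid what is visible of it).
- tip_of(camera, name): "at" ([column, row] in pixels: a listed point, or the origin of a listed thing).
Readings, each from a call of its own:
- read_time_s(): time.
- read_qpos(): joint angles.
- read_joint_vel(): joint speeds.
- read_effort(): joint torques, N m.
- read_eef_pos(): TCP position.
- read_tcp_rot(): TCP orientation.
- read_ft_force(): force on the tool from outside, world axes, zero at the start.
- read_ft_torque(): the same for the moment, N m.
- read_finger_gap(): finger opening in m.
- read_grasp_force(): force on a finger pad.
Only numpy, scipy, OpenCV 4.12 (cv2) and the standard library are available. Lean on these libraries where they do the work, as an engineer would, in place of code of your own. Each camera call takes 0.05 s, during which the arm holds its last target. There are 200 camera calls.

## Working session

There is one attempt and no reset: what is moved stays moved. The work goes in short steps, each a Python script; the robot and the scene stay as the last script left them, time stands still between calls to the robot, and variables do not carry over. Pictures are saved under pics/ and viewed, at most 10 in all, crops included, and the job is handed in when it is done.

```bash
mkdir -p pics; ls
cat > h.py <<'E'
import numpy as np, cv2
from bench import *
def ray(cam,px):
    p=camera_params(cam);K=np.array(p["K"]);T=np.array(p["camera_from_world"])
    d=T[:3,:3].T@np.linalg.solve(K,[px[0],px[1],1]);return -T[:3,:3].T@T[:3,3],d
def atz(cam,px,z):
    o,d=ray(cam,px);return o+d*(z-o[2])/d[2]
def tri(a,b):
    (o,d),(p,e)=ray("scene",a),ray("top",b)
    s=np.linalg.lstsq(np.c_[d,-e],p-o,rcond=None)[0]
    A,B=o+d*s[0],p+e*s[1];return (A+B)/2,np.linalg.norm(A-B)
def proj(cam,P):
    p=camera_params(cam);K=np.array(p["K"]);T=np.array(p["camera_from_world"])
    q=K@(T[:3,:3]@np.array(P)+T[:3,3]);return q[:2]/q[2]
def save(cam,name,box=None,s=1):
    im=read_camera(cam)
    if box: im=im[box[1]:box[3],box[0]:box[2]]
    im=cv2.resize(im,None,fx=s,fy=s,interpolation=cv2.INTER_CUBIC)
    cv2.imwrite("pics/"+name+".png",im[:,:,::-1])
E
python3 - <<'E'
from h import *
save("scene","s0",s=1.4);save("top","t0",s=1.4)
for n in ["rack","tall_tube","stout_tube","other_tube","tall_tab","stout_tab","scoop","scoop_bowl","scoop_end","bin","bottle","pipette","beaker"]:
    for c in ["scene","top"]:
        print(n,c,[(np.round(r["at"]).astype(int).tolist(),round(r["confidence"],2)) for r in tip_of(c,n)[:4]])
for c in ["scene","top"]: print(camera_params(c))
print(read_time_s(),read_tcp_rot())
E
```

```text
pics
rack scene [([273, 244], 0.78)]
rack top [([295, 194], 0.62)]
tall_tube scene [([250, 268], 0.97)]
tall_tube top []
stout_tube scene [([293, 222], 0.63), ([271, 243], 0.61), ([359, 168], 0.35)]
stout_tube top [([261, 199], 0.91)]
other_tube scene [([270, 242], 0.87), ([205, 210], 0.32)]
other_tube top [([291, 194], 0.87)]
tall_tab scene [([255, 238], 0.6)]
tall_tab top [([261, 198], 0.7), ([333, 164], 0.69)]
stout_tab scene [([283, 191], 0.97), ([270, 245], 0.5)]
stout_tab top [([261, 210], 0.63)]
scoop scene [([329, 163], 0.75), ([311, 104], 0.67), ([355, 129], 0.63), ([276, 141], 0.58)]
scoop top [([182, 220], 0.8), ([191, 278], 0.77), ([126, 291], 0.61), ([429, 225], 0.24)]
scoop_bowl scene [([359, 167], 0.83), ([264, 130], 0.8), ([368, 145], 0.75), ([310, 86], 0.74)]
scoop_bowl top [([138, 206], 0.82), ([166, 191], 0.74), ([101, 315], 0.67), ([190, 309], 0.58)]
scoop_end scene [([312, 157], 0.73), ([295, 150], 0.7), ([143, 316], 0.53), ([349, 115], 0.5)]
scoop_end top [([188, 236], 0.82), ([110, 251], 0.75), ([140, 277], 0.69), ([192, 255], 0.58)]
bin scene [([144, 316], 0.8
[... 481 characters left out ...]
01, -0.45475821],
       [ 0.57142126, -0.60858533, -0.55054667, -0.23569089],
       [-0.37356205,  0.40443437, -0.83479593,  1.75962459],
       [ 0.        ,  0.        ,  0.        ,  1.        ]])}
{'K': array([[472.70927293,   0.        , 279.17535658],
       [  0.        , 472.70927293, 209.192502  ],
       [  0.        ,   0.        ,   1.        ]]), 'camera_from_world': array([[-0.0120577 , -0.99982765,  0.01411705,  0.0717128 ],
       [-0.99323917,  0.0103457 , -0.115624  ,  0.55858927],
       [ 0.11545802, -0.01541576, -0.99319273,  1.32125383],
       [ 0.        ,  0.        ,  0.        ,  1.        ]])}
1.4 [ 1.83807433e-01  9.82962271e-01 -2.58569410e-05 -1.01374403e-05]
```

View pics/s0.png

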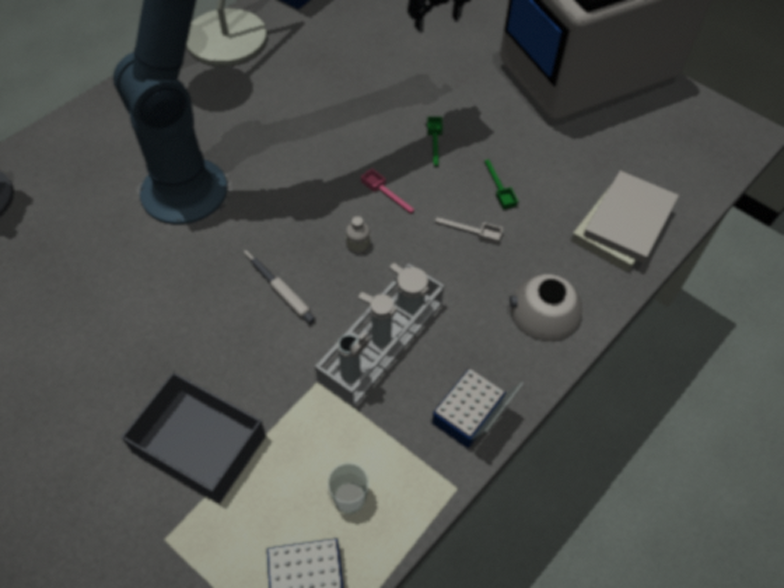

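View pics/t0.png

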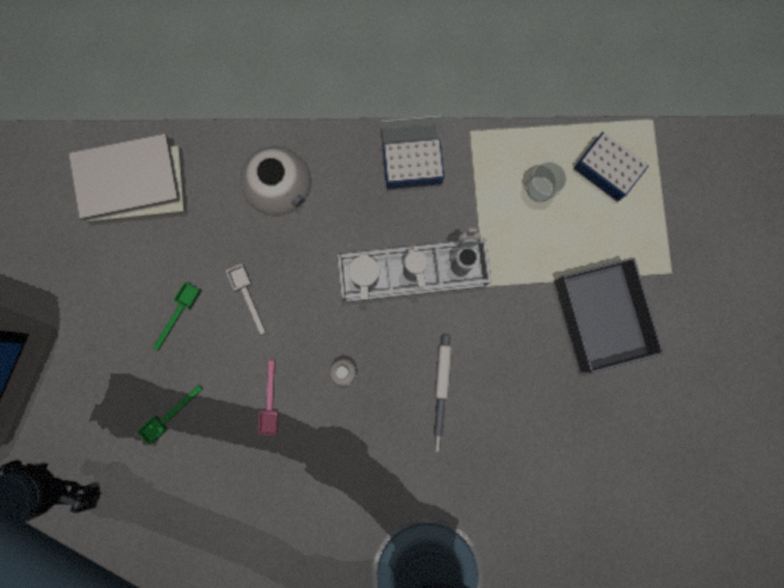

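Scene picture: the white scoop lies at about (335,163), the stout tube at (294,200), the shut tall tube at (272,217) and the open tall tube at (250,245). The bin is at (140,312).

Things that could be taken for the scoop (top pixels): the green ones at (126,225) and (121,295), the pink one at (192,283) and the pale one at (175,213). The description says pale, so I choose (175,213).

Run:
```python
from h import *
f=lambda *a:[v/1.4 for v in a]
r=lambda v:np.round(v,4)
print("stout top",r(atz("top",f(364,271),.1)),r(atz("scene",f(412,279),.1)))
print("other top",r(atz("top",f(415,262),.135)),r(atz("scene",f(382,303),.135)))
print("open rim",r(atz("top",f(467,258),.125)),r(atz("scene",f(349,344),.125)))
print("stouttab",r(atz("top",f(365,294),.093)),r(atz("scene",f(397,267),.093)))
print("rack orig",r(atz("scene",[273,244],0)),r(atz("top",[295,194],0)))
print("rack corners top z.07",[r(atz("top",f(*p),.07))[:2] for p in [(339,255),(486,238),(489,284),(343,300)]])
print("bowl",r(atz("scene",[359,167],.01)),r(atz("top",[166,191],.01)))
print("end",r(atz("scene",[312,157],.005)),r(atz("top",[188,236],.005)))
print("bin rim",[r(atz("top",f(*p),.075))[:2] for p in [(557,276),(635,260),(660,350),(584,371)]])
print("bin rim s",[r(atz("scene",f(*p),.075))[:2] for p in [(175,376),(265,432),(215,497),(125,438)]])
print("bottle",r(atz("top",f(343,372),.085))); print("beaker",r(atz("top",f(541,180),.04)))
print("pip",[r(atz("top",f(*p),.01))[:2] for p in [(445,337),(437,450)]])
print("talltab",tri([255,238],[333,164]))
im=np.hstack([cv2.resize(read_camera("scene")[170:290,220:350],None,fx=4,fy=4,interpolation=2)[:480,:400],
 cv2.resize(read_camera("top")[150:250,150:250],None,fx=4,fy=4.8,interpolation=2)])
im=cv2.convertScaleAbs(im,alpha=1.6)
cv2.imwrite("pics/c0.png",im[:,:,::-1])
for n in ["tall_cap","tall_tab","stout_cap"]:
  for c in ["scene","top"]: print(n,c,[(r(x["at"]).tolist(),x["confidence"]) for x in look_for(c,n)[:3]])
```

```text
stout top [0.5949 0.1183 0.1   ] [0.5971 0.1201 0.1   ]
other top [0.6059 0.0204 0.135 ] [0.6072 0.0217 0.135 ]
open rim [ 0.6143 -0.08    0.125 ] [ 0.6195 -0.0804  0.125 ]
stouttab [0.5506 0.1168 0.093 ] [0.5526 0.125  0.093 ]
rack orig [0.6129 0.0174 0.    ] [0.6076 0.0178 0.    ]
rack corners top z.07 [array([0.6322, 0.1687]), array([ 0.664 , -0.1266]), array([ 0.5707, -0.1299]), array([0.5417, 0.161 ])]
bowl [0.6246 0.3964 0.01  ] [0.6187 0.3941 0.01  ]
end [0.4901 0.3298 0.005 ] [0.4872 0.3297 0.005 ]
bin rim [array([ 0.5847, -0.2653]), array([ 0.6155, -0.4233]), array([ 0.4355, -0.463 ]), array([ 0.3962, -0.3107])]
bin rim s [array([ 0.4103, -0.3317]), array([ 0.6151, -0.2921]), array([ 0.6407, -0.4292]), array([ 0.4426, -0.4693])]
bottle [0.4    0.1607 0.085 ]
beaker [ 0.7915 -0.2497  0.04  ]
pip [array([ 0.469 , -0.0456]), array([ 0.2408, -0.0245])]
talltab (array([ 0.64933331, -0.07645881,  0.19637465]), np.float64(0.016041521781560666))
tall_cap scene [([257.9, 245.9], 0.58)]
tall_cap top [([335.0, 168.9], 0.58)]
tall_tab scene [([257.1, 244.1], 0.72)]
tall_tab top [([334.4, 169.7], 0.73)]
stout_cap scene [([295.2, 199.2], 0.71), ([342.6, 165.5], 0.42)]
stout_cap top [([257.5, 196.8], 0.94)]
```

View pics/c0.png

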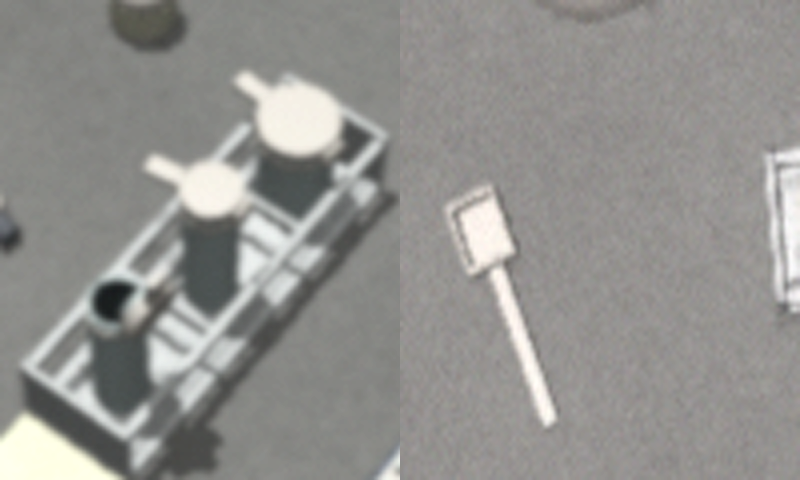

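The crop confirms the pale scoop, and the cap on the tube nearest the bin stands open. Next I press it shut from behind.

```bash
cat >> h.py <<'E'
def q(phi): return [float(np.cos(phi/2)),float(np.sin(phi/2)),0.,0.]
YAW=0.1
ex=np.array([np.cos(YAW),np.sin(YAW),0]);ez=np.array([0,0,1.])
OPEN=np.array([.616,-.080,0]);STOUT=np.array([.596,.1192,0])
TIP=.019
E
python3 - <<'E'
from h import *
for phi in (YAW+np.pi,YAW):
    print(phi,inverse_kinematics([.72,-.07,.25],q(phi)))
Q=q(YAW+np.pi)
H=OPEN+.024*ex+.128*ez
P=lambda x,z:(H+(x+.011)*ex+(z+TIP)*ez).tolist()
move_gripper(0.0,40)
move_ptp(P(.075,.10),Q)
print(read_time_s(),read_eef_pos(),read_finger_gap())
movel(P(.075,.035),speed=.2)
for x,z in [(.03,.037),(0,.042),(-.022,.034),(-.034,.02),(-.038,.010)]:
    movel(P(x,z),speed=.12); print(x,z,np.round(read_ft_force(),1))
z=.010
while z>-.006:
    z-=.002; movel(P(-.038,z),speed=.05); f=read_ft_force(); print(round(z,3),np.round(f,1),np.round(read_eef_pos(),4))
    if f[2]>35: break
print(read_time_s())
movel(P(-.038,.08),speed=.25)
save("scene","c1",(190,150,390,300),3)
E
```

```text
3.241592653589793 [-0.38293043  0.5905956   0.6340507   1.41792947 -0.35524158  1.24832443
  1.95320337]
0.1 [-0.48332982  0.64173127  0.80592908  1.42325172 -0.46852702  1.27425264
 -1.11178195]
5.5 [ 0.72565415 -0.06720061  0.2468452 ] 0.0002258843338957095
0.03 0.037 [ 0.3 -0.6 -0.4]
0 0.042 [ 0.6 -1.   0.4]
-0.022 0.034 [ 1.   0.7 -0.4]
-0.034 0.02 [ 0.7  0.5 -0.4]
-0.038 0.01 [-1.2  1.1 14.3]
0.008 [-4.4  2.2 21.4] [ 0.6176 -0.0804  0.1618]
0.006 [-8.6  2.9 29.8] [ 0.6176 -0.0804  0.1615]
0.004 [-11.2   3.1  36.6] [ 0.6176 -0.0805  0.1614]
8.5417
```

View pics/c1.png

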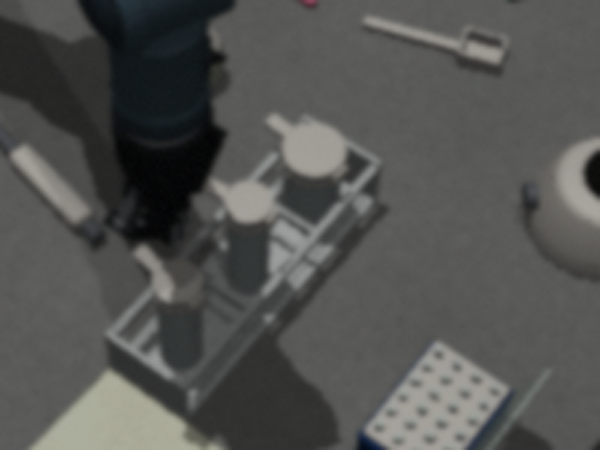

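Run:
```python
from h import *
move_ptp([.62,.22,.30],q(YAW+np.pi))
a=cv2.resize(read_camera("scene")[190:290,210:310],None,fx=4,fy=4,interpolation=2)
b=cv2.resize(read_camera("top")[150:250,250:350],None,fx=4,fy=4,interpolation=2)
cv2.imwrite("pics/c2.png",cv2.convertScaleAbs(np.hstack([a,b]),alpha=1.6)[:,:,::-1])
for c in ["scene","top"]:
  for n in ["tall_tab","other_tab"] if 0 else ["tall_tab"]: print(c,n,[(np.round(x["at"]),round(x["confidence"],2)) for x in tip_of(c,n)[:4]])
  e=OPEN+(-.035)*ex
  for al in (0,.1,.2,.3):
    H=OPEN+.024*ex+.128*ez; print(al,proj(c,H-np.cos(al)*.072*ex+np.sin(al)*.072*ez), proj(c,H+[0.01,-.1,0]-[.01,-.1,0]))
  H=OPEN+.024*ex+.128*ez+.1*np.array([-ex[1],ex[0],0]); print("other end",proj(c,H-.072*ex))
print(read_time_s())
```

```text
scene tall_tab [(array([235., 234.]), 0.75), (array([255., 175.]), 0.58)]
0 [233.9585117  234.42072258] [255.7167158  249.19172393]
0.1 [233.91645841 233.08047471] [255.7167158  249.19172393]
0.2 [234.09006386 231.88794439] [255.7167158  249.19172393]
0.3 [234.48056286 230.85675789] [255.7167158  249.19172393]
other end [257.70271701 208.89050781]
top tall_tab [(array([331., 196.]), 0.64)]
0 [335.94571032 201.13838146] [332.58228005 174.71608535]
0.1 [336.29016704 200.64560995] [332.58228005 174.71608535]
0.2 [336.60079549 199.8835961 ] [332.58228005 174.71608535]
0.3 [336.87375936 198.85585284] [332.58228005 174.71608535]
other end [298.74055238 205.23284436]
10.425
```

View pics/c2.png

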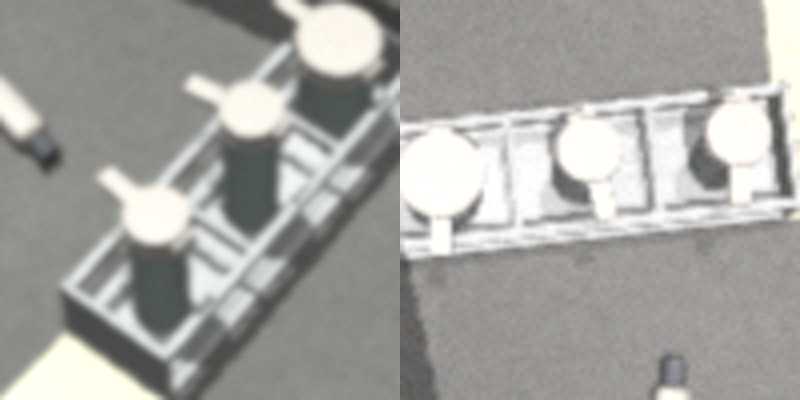

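Each tube has a slightly different yaw, and the cap looks shut. The fingers stopped 7 mm higher than expected, so I'll measure the closed-tip offset on the bench beside the scoop, then grasp the scoop.

Run:
```python
from h import *
print("bin",[np.round(atz("scene",[144,316],0),3),np.round(atz("top",[430,225],0),3)])
phi=.4565+np.pi
print(inverse_kinematics([.545,.3575,.1],q(phi)))
d=np.array([np.cos(phi),np.sin(phi),0]); S=np.array([.545,.3575,0])
B=S+np.array([.44,-.9,0])*.06
move_ptp((B+.06*ez).tolist(),q(phi))
z=.034; movel((B+z*ez).tolist(),speed=.15)
f0=read_ft_force()[2]
while z>.014:
    z-=.002; movel((B+z*ez).tolist(),speed=.06); f=read_ft_force()[2]-f0
    if f>5: break
tz=read_eef_pos()[2]; print("touch",z,tz,f)
movel((B+.10*ez).tolist(),speed=.25)
move_gripper(.045)
move_ptp((S+.10*ez).tolist(),q(phi))
save("scene","c3",(290,120,400,200),5)
print([(np.round(x["at"]),round(x["confidence"],2)) for x in tip_of("scene","scoop_end")[:3]],read_time_s())
print(proj("scene",S+.063*d+.005*ez),proj("scene",S-.083*d+.01*ez))
```

```text
bin [array([ 0.514, -0.372,  0.   ]), array([ 0.512, -0.377,  0.   ])]
[-0.98554549  0.58331809  0.44915277  1.7182364  -0.30764684  0.91044222
  1.6167273 ]
touch 0.017999999999999988 0.019233529795239537 5.9862847385254625
[(array([310., 160.]), 0.9), (array([348., 114.]), 0.81), (array([305., 118.]), 0.72)] 15.1833
[311.58942108 156.72505356] [357.24043827 166.52399092]
```

The tip offset is 19 mm, so the cap is still about 0.19 rad ajar and needs a firmer press further from the hinge. I'll go back and do that before taking the scoop.

Run:
```python
from h import *
Q=q(np.pi)
H=OPEN+np.array([.024,0,.128])
P=lambda x,z:(H+[x+.011,0,z+TIP]).tolist()
move_gripper(0.0)
move_ptp(P(-.056,.07),Q)
movel(P(-.056,.02),speed=.2)
z=.02;f0=read_ft_force()
while z>-.03:
    z-=.003; movel(P(-.056,z),speed=.06); f=read_ft_force()-f0; tip=read_eef_pos()[2]-TIP; print(round(z,3),np.round(f,1),round(tip,4))
    if np.linalg.norm(f)>80: break
print(read_time_s())
movel(P(-.056,.06),speed=.25)
```

```text
0.017 [-1.3  0.1 -0.6] 0.1457
0.014 [-0.5  0.2  3.7] 0.143
0.011 [-5.7  1.4 16.4] 0.1424
0.008 [-10.9   2.3  28.1] 0.1418
0.005 [-16.    2.9  40.2] 0.1412
0.002 [-21.3   4.2  52.2] 0.1406
-0.001 [-26.5   5.8  62.8] 0.14
-0.004 [-31.4   7.3  75.3] 0.1394
19.75
```

Contact came at the same 143 mm height at both distances from the hinge. So the cap lies flat and is shut, and the tubes stand about 8 mm up in the rack. Now the scoop.

Run:
```python
from h import *
phi=.4565+np.pi
S=np.array([.545,.3575,0])
g=lambda v:[float(a) for a in v]
move_gripper(.05)
move_ptp(g(S+.13*ez),q(phi))
movel(g(S+.0235*ez),speed=.15)
move_gripper(0.0,40); print("gap",read_finger_gap(),read_grasp_force(),read_eef_pos())
movel(g(S+.10*ez),speed=.2)
print("gap",read_finger_gap(),read_time_s())
save("scene","c4",(270,90,410,200),4)
f=lambda *a:[v/1.4 for v in a]
print("stout top",np.round(atz("top",f(364,271),.108),4),np.round(atz("scene",f(412,279),.108),4))
pts=np.array([atz("scene",f(*p),.075)[:2] for p in [(175,376),(265,432),(215,497),(125,438)]]);print(cv2.minAreaRect(pts.astype(np.float32)))
```

```text
gap 0.010253419740827479 39.43010687828064 [0.54595957 0.35794151 0.02485085]
gap 0.010176094509453787 24.1583
stout top [0.5937 0.1181 0.108 ] [0.6005 0.1159 0.108 ]
((0.5260776877403259, -0.381233274936676), (0.20862366259098053, 0.14122720062732697), 10.944887161254883)
```

View pics/c4.png

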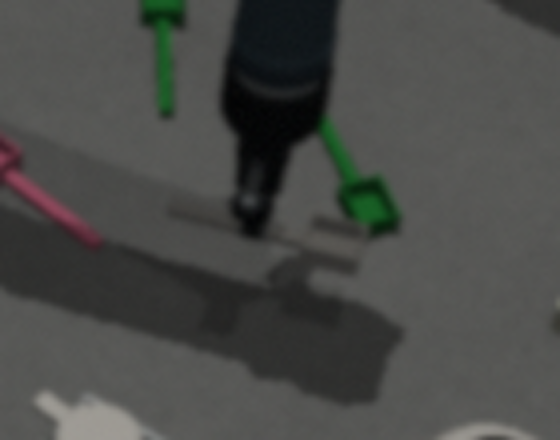

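The scoop is held level (around (270,230) in the crop) and clear of the green look-alikes. Next it goes over to the bin.

Run:
```python
from h import *
g=lambda v:[float(a) for a in v]
S=np.array([.545,.3575,0])
a=.19; C=np.array([.520,-.378,0])-.010*np.array([np.cos(a),np.sin(a),0]); Q=q(a+np.pi)
movel(g(S+.26*ez),speed=.3)
move_ptp(g(C+.24*ez),Q)
print(read_finger_gap(),read_time_s(),read_eef_pos())
movel(g(C+.13*ez),speed=.25)
a_=cv2.resize(read_camera("scene")[240:380,60:220],None,fx=2.5,fy=2.5,interpolation=2)
b=cv2.resize(read_camera("top")[155:295,360:520],None,fx=2.5,fy=2.5,interpolation=2)
cv2.imwrite("pics/c5.png",cv2.convertScaleAbs(np.hstack([a_,b]),alpha=1.6)[:,:,::-1])
```

```text
0.01030349468739448 27.5 [ 0.51145973 -0.37835275  0.2398356 ]
```

View pics/c5.png

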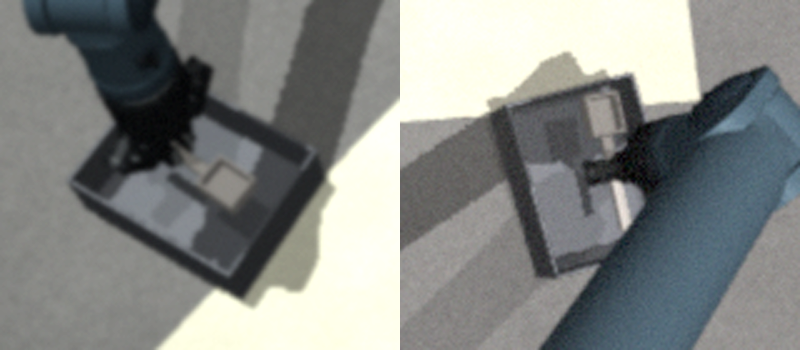

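The scoop hangs inside the bin outline with margin at both ends, so I'll lower and release it.

Run:
```python
from h import *
g=lambda v:[float(a) for a in v]
a=.19; C=np.array([.520,-.378,0])-.010*np.array([np.cos(a),np.sin(a),0])
f0=read_ft_force();movel(g(C+.036*ez),speed=.12); print(np.round(read_ft_force()-f0,1),read_eef_pos())
move_gripper(.03); movel(g(C+.16*ez),speed=.25)
# on towards the stout tube
Q=q(np.pi)
move_gripper(0.)
move_ptp([.45,.118,.25],Q)
print(read_time_s())
a_=cv2.resize(read_camera("scene")[240:380,60:220],None,fx=2.5,fy=2.5,interpolation=2)
b=cv2.resize(read_camera("top")[165:235,240:320],None,fx=5,fy=5,interpolation=2)
cv2.imwrite("pics/c6.png",cv2.convertScaleAbs(np.hstack([a_,b]),alpha=1.6)[:,:,::-1])
for c in ["scene","top"]: print([(np.round(x["at"],1),round(x["confidence"],2)) for x in tip_of(c,"stout_tab")[:3]])
for al in (0,.1): print(al,[proj(c,[.597+.032-.075*np.cos(al),.1175-.075*np.sin(al),.101]) for c in ("scene","top")])
```

```text
[ 0.5  0.7 -0.6] [ 0.51077639 -0.38059239  0.03680822]
32.35
[(array([281.8, 191.4]), 0.87), (array([167.8, 330.9]), 0.29)]
[(array([258.3, 208.6]), 0.95), (array([438.7, 246.3]), 0.71)]
0 [array([282.18174279, 190.94325624]), array([260.37848841, 208.40864977])]
0.1 [array([280.47491374, 192.61450821]), array([263.1368317 , 208.24312182])]
```

View pics/c6.png

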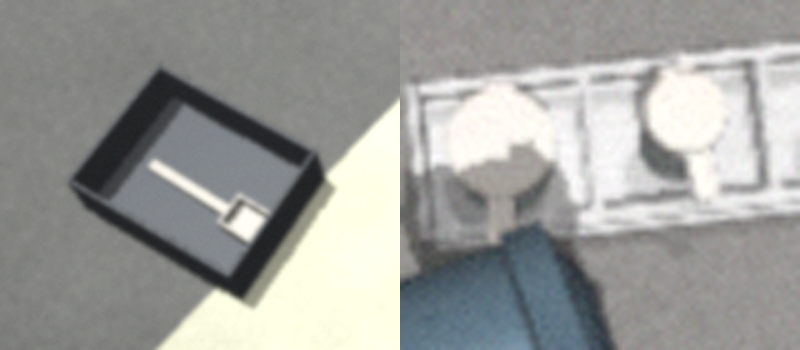

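The scoop lies flat in the bin. Next I pinch the stout tab across its width and carry it round the hinge arc.

Run:
```python
from h import *
H=np.array([.597+.032,.118,.101]); r=.079; Q=q(np.pi)
P=lambda t,up=.009:[float(v) for v in H+[-r*np.cos(t),0,r*np.sin(t)+up]]
move_gripper(.045)
move_ptp(P(0,.08),Q)
movel(P(0),speed=.15); print(np.round(read_ft_force(),1))
move_gripper(0.,60); print("gap",read_finger_gap(),np.round(read_eef_pos(),4))
for t in np.arange(.2,1.96,.25):
    movel(P(t),speed=.12); print(round(t,2),np.round(read_ft_force(),1),round(read_finger_gap(),4))
print(read_time_s())
move_gripper(.045); movel(P(1.95,.09),speed=.25)
move_ptp([.45,.3,.25],Q)
a_=cv2.resize(read_camera("scene")[160:290,210:340],None,fx=3,fy=3,interpolation=2)
b=cv2.resize(read_camera("top")[145:275,225:355],None,fx=3,fy=3,interpolation=2)
cv2.imwrite("pics/c7.png",cv2.convertScaleAbs(np.hstack([a_,b]),alpha=1.6)[:,:,::-1])
print(read_time_s(),[(np.round(x["at"],1),round(x["confidence"],2)) for x in tip_of("scene","stout_tab")[:3]])
print([(t,proj("scene",H+[-.075*np.cos(t),0,.075*np.sin(t)])) for t in (1.4,1.57,1.8,2.0)])
```

```text
[-0.5  0.5  1. ]
gap 0.011947203898157942 [0.551  0.1182 0.1112]
0.2 [ 4.9  0.  -5.1] 0.0115
0.45 [ 4.6  0.3 -5.1] 0.0116
0.7 [ 4.1  1.7 -8. ] 0.0118
0.95 [ 1.7  1.7 -8.9] 0.0116
1.2 [0.6 0.1 0.2] -0.0001
1.45 [ 0.1 -0.   0.2] -0.0001
1.7 [-0.6  0.8 -1.1] 0.0
1.95 [-1.4 -0.   0.2] -0.0002
37.125
39.275 [(array([291.7, 185.6]), 0.78)]
[(1.4, array([300.25444678, 187.91711602])), (1.57, array([303.88864978, 190.36263217])), (1.8, array([308.75173442, 194.43646039])), (2.0, array([312.72333235, 198.52595437]))]
```

View pics/c7.png

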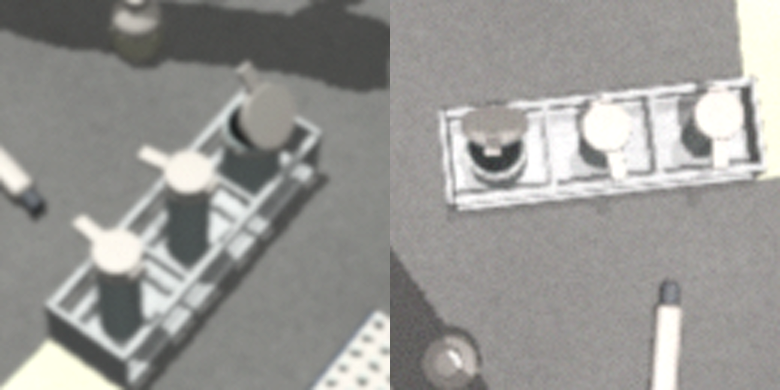

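The pinch slipped off at about 1 rad. The scene view shows the stout cap half open, so I'll push it past upright from the inside with closed fingers.

Run:
```python
from h import *
H=np.array([.629,.118,.101]); Q=q(np.pi)
P=lambda x,z:[float(v) for v in H+[x-.011,0,z+TIP]]
move_gripper(0.)
move_ptp(P(-.08,.12),Q); movel(P(-.08,.048),speed=.2)
for x in (-.04,-.01,.01,.024):
    movel(P(x,.048),speed=.1); print(x,np.round(read_ft_force(),1),np.round(read_eef_pos(),4))
movel(P(-.03,.06),speed=.2); movel(P(-.03,.13),speed=.25)
move_ptp([.45,.3,.25],Q)
a_=cv2.resize(read_camera("scene")[160:290,210:340],None,fx=3,fy=3,interpolation=2)
b=cv2.resize(read_camera("top")[145:275,225:355],None,fx=3,fy=3,interpolation=2)
cv2.imwrite("pics/c8.png",cv2.convertScaleAbs(np.hstack([a_,b]),alpha=1.6)[:,:,::-1])
print(read_time_s(),[(np.round(x["at"],1),round(x["confidence"],2)) for x in tip_of("scene","stout_tab")[:3]])
```

```text
-0.04 [ 0.3 -0.4 -0.4] [0.5784 0.118  0.1686]
-0.01 [-0.   0.3  2. ] [0.6081 0.118  0.1683]
0.01 [-0.3 -0.2 -1.2] [0.6272 0.1178 0.1674]
0.024 [-0.3 -0.2 -0.5] [0.6416 0.1179 0.1677]
44.6667 [(array([315.3, 201.7]), 0.53)]
```

View pics/c8.png

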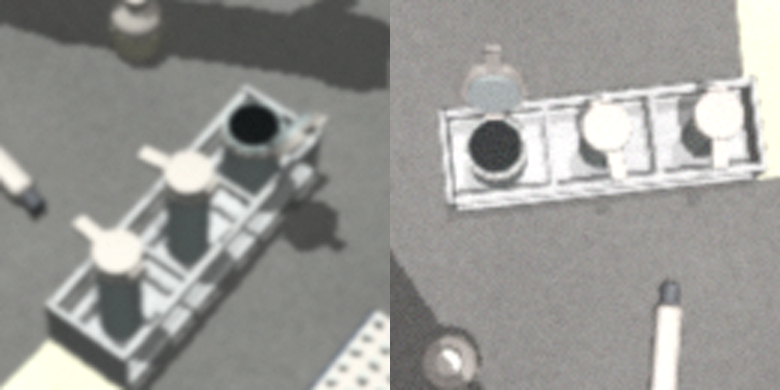

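The stout cap now leans back well past upright, with its tab near scene (315,202). Both tall tubes are shut, and the bottle and pipette are where they started.

```bash
python3 -c "
from bench import *
print(sign_off())"
```

```text
the job is handed in; nothing more can be done
None
```

I handed the job in at about 45 s: the open tall tube's cap is pressed shut (judged by touch and camera), the scoop lies flat in the bin, and after that the stout cap was opened well past upright. The other tall tube stayed shut, and I touched none of the bystanders, though I did not re-check the beaker in a late picture.

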